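# Click the card divider into its notch

## Robot

A 7-joint arm with a two-finger parallel gripper is mounted at the origin on the work surface. World frame = base frame: x ahead of the robot, y to its left, z up, the work surface at z = 0. Lengths are in m, angles in rad, forces in N, time in s.
With the tool pointing down it reaches from about 0.4 to 0.875 m from the base axis. Payload 6.5 kg.
Tool frame: the origin (TCP) lies between the finger pads; the fingertips stand 25 mm ahead of it and the grasp point (between the pads) lies 6 mm ahead of it; z points along the fingers, y is the line along which they close (so a half turn about z gives the same grasp; the last joint's range is limited). The gripper opens to 85 mm and grips with 20 to 120 N. Pads are 22 mm wide; open, the fingers measure 114 mm over their backs; the gripper's body (76 mm by 85 mm) begins 54 mm behind the grasp point. The pads swing forward as they close: fully open they stand 13 mm farther back than shut.
Start: joints at [-1.337, 0.536, -0.004, 1.538, 0.003, 1.067, -0.071], TCP at [0.192, 0.621, 0.227] pointing down, gripper open.
Joint ranges: [-2.7, 2.7], [-0.37, 2.16], [-1.27, 1.26], [0.24, 2.4], [-1.31, 4.45], [0.19, 1.91], [-2.76, 2.76]. Speed limits (rad/s): [2.39, 2.39, 3.14, 3.14, 3.14, 3.14, 3.14].

## Interface

Orientations are given as [roll, pitch, yaw] about the fixed x, y, z axes, in that order (R = Rz(yaw) Ry(pitch) Rx(roll)).
In Python, from workcell import r gives the robot as it stands.
- The arm moves only by the tool apply_moves, never from a script. Its arguments are lists of equal length, an entry for each row: "translation": the shift along the tool's x, y, z as a fraction of full scale, a list of three; "rotation": the turn, a rotation vector about the tool's x, y, z as a fraction of full scale, a list of three. A call has 1 to 12 rows; each row is the pose to reach, as a shift and turn from the pose commanded when the call began, along the tool's axes at that moment; what a row does not reach only later rows make up. Full scale, the value 1, is 200 mm for a shift and 60 degrees for a turn. A row lasts 1/8 s, in which the tool goes at most 62.5 mm and 10.7 degrees, less where a joint would pass 70% of its speed; a pose out of reach is approached as far as the arm can. A call with a number of a shift or a turn outside -1 to 1 is refused whole. A call with a gripper value outside its range is refused whole. "fingers" is the opening, from -1 (shut) to 1 (fully open), set as the call begins (left out, the last holds). The fingers move at their own pace and stop on an object; the grip force is fixed at half the most. Time passes only in rows, so rows that repeat a pose let the fingers close. It gives the time, the measured TCP pose, the force, the opening and the grip force at its end, in the units of the state.
- r.get_state(): the state, without advancing time (a new reading comes with each control period).
- r.capture(name): name is "scene" or "side" or "wrist"; returns the picture (420x560x3 uint8, blue, green, red); there is no depth.
- r.calibration(name): a dict with "camera_matrix" (3x3 intrinsics, pixels), "extrinsics" (4x4, takes a point from camera to world coordinates). Camera axes: x right, y down, z forward; pixel columns grow to the right and rows downward; lengths in m; the calibration is good to about 2 mm. A picture is of the moment at which its call begins: read the wrist's pose just before it. calibration takes no time and is no camera call; for the wrist camera it gives the pose at the moment of the call.
- r.sign_off(): hands the job in; it is judged then, once.
The state is a dict: "time": time; "joint_pos": joint angles; "joint_velocities": joint speeds; "joint_torque": joint torques, N m; "tool_pos": TCP position; "tcp_rot": TCP orientation; "contact_force": force on the tool from outside, world axes, zero at the start; "wrist_torque": the same for the moment, N m; "gripper_width": finger opening in m; "grasp_force": force on a finger pad.
Only numpy, scipy, OpenCV 4.12 (cv2) and the standard library are available. Lean on these libraries where they do the work, as an engineer would, in place of code of your own. Each camera call takes 0.05 s, during which the arm holds its last target. There are 200 camera calls.

## Task

On the card tray, push the tall divider along its rail with a fingertip until it drops into its notch at the middle of the rail, and leave it sitting down in the notch. Only push it, do not lift it off the rail or tip it over. Leave the low divider and the other things on the counter where they are.

Things in the scene. Friction and masses are not known exactly. Their poses are not given: they have to be found in the camera images.
- tray: Card tray fixed to the counter: white board 140 x 440 x 10 mm with an aluminium rail 44 mm wide along its whole length (tray y axis), flat top 36 mm above the counter. Card packs lie flat beside the rail, 21 mm high. Origin: centre of the underside, z up. V grooves (24 mm wide, 6 deep, 25 degree sides) near mid-rail let a divider drop about 5 mm only when centred at tray y = 0.
- notch (a point): Point on the rail's top (36 mm above the counter) at mid-length; axes as the tray's, rail along y. A divider in the notch has its origin at this point's x and y, about 5 mm lower. At the notch it slides down to the centre by itself: the push force falls away, then rises if pushed on (1 to 3 N on the rail, 8 N or more to push it out of the notch).
- tall_divider: Tall divider: loose steel saddle on the rail, 0.6 to 0.86 kg. Block 60 mm along the rail (y) x 60 across, flat end faces 5 to 27 mm above its origin; an upright plate 5 mm thick, 90 wide stands across its middle, top 72 mm above the origin. Origin: under its centre, level with the rail's top while riding. Axes as the tray's. Starts 65 to 125 mm from the notch, on either side.
- low_divider: Low divider, to be left alone: the same 60 x 60 mm saddle without the tall plate, only an 8 mm ridge, top 35 mm above its origin. On the same rail, 65 to 125 mm from the notch on the side away from the tall one. Origin as for the tall one.
- pen_pot: White pot 76 mm wide, 95 mm high, with pens to 145 mm. Origin: centre of its underside. To be left alone.
- stapler: Black stapler lying flat, 36 x 150 x 50 mm, long along its y axis. Origin: centre of its underside. To be left alone.
- glue_stick: White glue stick standing upright, 28 mm wide, 90 mm high, left of the tray. Origin: centre of its underside. To be left alone.

How it is judged:
At the end, for the whole second after the job is handed in: The tall divider rests in the notch: its origin within 4 mm of the notch point horizontally and at least 3 mm below the rail's top, upright within 0.06 rad, at rest; the low divider within 8 mm of where it was (horizontal distance between tall_divider and notch below 0.004 m and z of tall_divider in the frame of notch below -0.003 m and angle between tall_divider's own z axis and vertical below 0.06 rad and linear speed of tall_divider below 0.01 m/s and distance of low_divider from where it was at the start of the episode below 0.008 m); the robot touches nothing.
It fails at once if the tall divider was lifted off the rail (8 mm above its riding height) (z of tall_divider in the frame of notch above 0.008 m).
It fails at once if the tall divider was tipped by more than 0.25 rad (angle between tall_divider's own z axis and vertical above 0.25 rad).
It fails at once if the low divider was moved by more than 8 mm (distance of low_divider from where it was at the start of the episode above 0.008 m).
It fails at once if the pen pot, the stapler or the glue stick was moved by more than 10 mm (distance of any of pen_pot, stapler, glue_stick from where it was at the start of the episode above 0.01 m).
It also fails if it takes over 48 s, if anything falls off the work surface, if the arm or the gripper's body presses on something with over 40 N, if the wrist force passes 120 N, or if a joint passes its speed limit or range.

## Working session

There is one attempt and no reset: what is moved stays moved. The work goes in short steps, Python scripts to look and compute and a tool call to move; the robot and the scene stay as the last step left them, time stands still between calls to the robot, and variables do not carry over. Pictures are saved under pics/ and viewed, at most 10 in all, crops included, and the job is handed in when it is done.

Besides the shell and the picture viewer there is one more tool, called after ">>>" in YAML: its name, and indented under it one key for each argument. apply_moves: Moves the arm, as the interface text tells. Its arguments: {"type":"object","properties":{"translation":{"type":"array"},"rotation":{"type":"array"},"fingers":{"type":"number"}},"required":["translation","rotation"]}

```bash
mkdir -p pics; python3 - <<'E'
from workcell import r
import cv2,numpy as np
s=r.get_state();print(s)
for n in("scene","side"):
    cv2.imwrite(f"pics/{n}0.png",r.capture(n));c=r.calibration(n);print(n,np.round(c["camera_matrix"],1).tolist(),np.round(c["extrinsics"],4).tolist())
E
```

```text
{'time': 0.0, 'joint_pos': array([-1.33718986,  0.53717649, -0.00446357,  1.53885576,  0.002621  ,
        1.06727062, -0.07121923]), 'joint_velocities': array([ 0.0010119 , -0.000357  , -0.0007742 ,  0.00043152,  0.00161779,
        0.0009958 ,  0.00019504]), 'joint_torque': array([-6.69259007e-04, -5.83409464e+01,  1.04852322e+00, -2.59099978e+01,
        1.23760800e-02,  9.59701021e-03, -2.72594986e-05]), 'tool_pos': array([0.19179232, 0.62040866, 0.22631293]), 'tcp_rot': array([-3.13989326e+00,  1.30743832e-04,  2.84187056e+00]), 'contact_force': array([ 0.01577941, -0.81687121,  0.64933441]), 'wrist_torque': array([ 0.0102626 , -0.03524718,  0.0360335 ]), 'grasp_force': 0.0, 'gripper_width': 0.08541081541075374}
scene [[396.1, 0.0, 283.1], [0.0, 396.1, 211.0], [0.0, 0.0, 1.0]] [[0.365, 0.5613, -0.7428, 1.2235], [0.931, -0.2231, 0.2889, -0.2761], [-0.0035, -0.797, -0.604, 0.6279], [0.0, 0.0, 0.0, 1.0]]
side [[382.0, 0.0, 278.4], [0.0, 382.0, 208.5], [0.0, 0.0, 1.0]] [[0.9236, -0.2776, 0.2645, 0.2704], [-0.383, -0.7023, 0.6, -0.5241], [0.0192, -0.6555, -0.755, 0.7323], [0.0, 0.0, 0.0, 1.0]]
```

View pics/scene0.png

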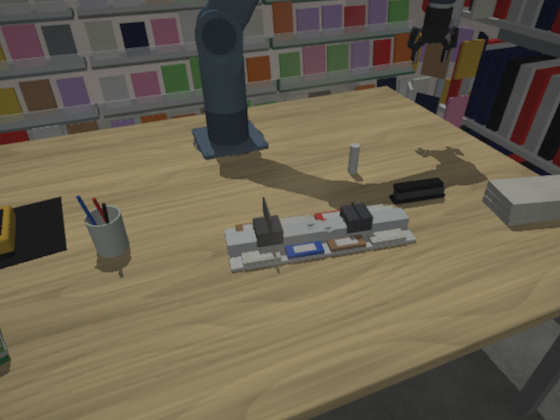

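View pics/side0.png

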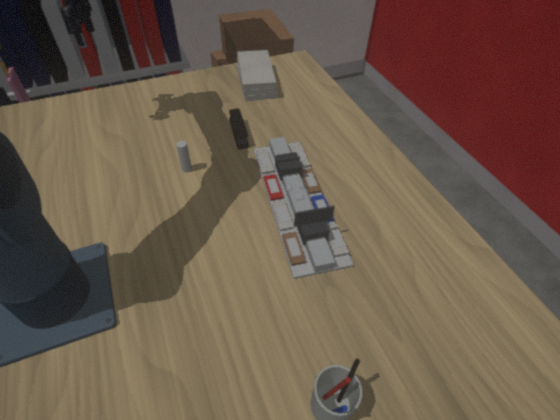

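The scene view shows the tall divider at about (267,228) and the low one at about (356,218), with the tray spanning columns 228–415. In the side view the tall one is at about (314,222) and the low one at about (289,163). I'll enlarge both views next.

```bash
python3 - <<'E'
import cv2,numpy as np
a=cv2.imread("pics/scene0.png")[190:275,218:422];b=cv2.imread("pics/side0.png")[130:280,240:360]
a=cv2.convertScaleAbs(a,alpha=1.5);b=cv2.convertScaleAbs(b,alpha=1.5)
cv2.imwrite("pics/a.png",cv2.resize(a,None,fx=3.9,fy=3.9,interpolation=2));cv2.imwrite("pics/b.png",cv2.resize(b,None,fx=4,fy=4,interpolation=2))
E
```

```text
(no output)
```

View pics/a.png

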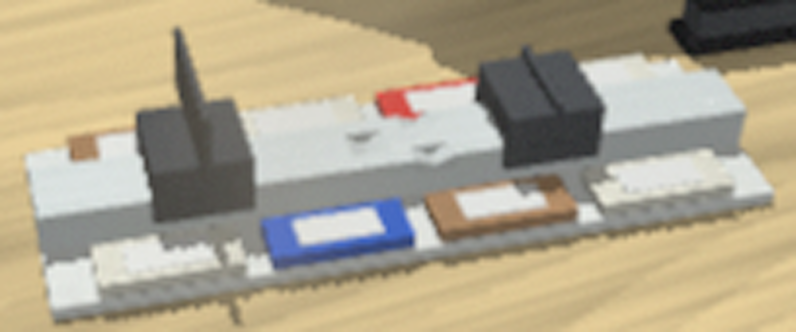

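View pics/b.png

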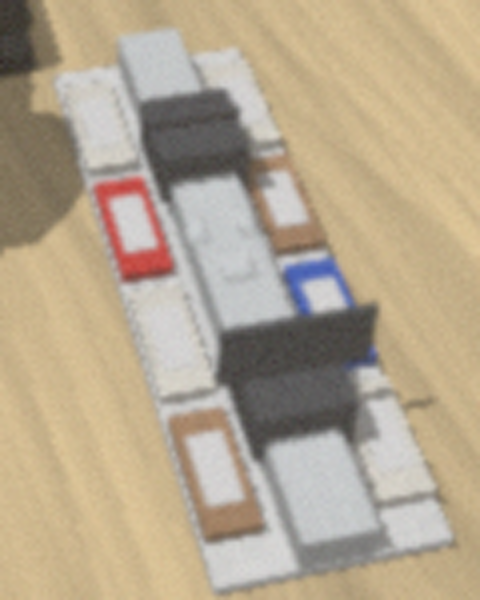

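Crop A (x3.9, offset 218,190) shows the rail-top ends at (28,153)/(38,218) and (715,70)/(745,113). The tall block's top corners are at about (137,112), (235,100), (253,157) and (150,167). Crop B (x4, offset 240,130) shows the rail ends at (120,40)/(180,32) and (303,545)/(385,530).

```bash
cat > h.py <<'E'
from workcell import r
import numpy as np
def cast(n,uv,z):
    c=r.calibration(n);T=np.array(c["extrinsics"]);K=np.array(c["camera_matrix"])
    uv=np.atleast_2d(uv).astype(float);d=np.c_[uv,np.ones(len(uv))]@np.linalg.inv(K).T@T[:3,:3].T
    return T[:3,3]+d*((z-T[2,3])/d[:,2:])
E
python3 - <<'E'
from h import *
np.set_printoptions(precision=4,suppress=True)
A=lambda p,z:cast("scene",np.array(p)/3.9+[218,190],z)[:,:2]
B=lambda p,z:cast("side",np.array(p)/4+[240,130],z)[:,:2]
ra=A([(28,153),(38,218),(745,113),(715,70)],.036);rb=B([(303,545),(385,530),(180,32),(120,40)],.036)
bb=B([(215,592),(453,543),(237,50),(57,75)],.010)
for q in(ra,rb,bb):
    e0=(q[0]+q[1])/2;e1=(q[2]+q[3])/2;d=e1-e0;print(q.tolist(),"c",(e0+e1)/2,"L",np.hypot(*d),"ang",np.arctan2(d[1],d[0]))
print("tallA",A([(137,112),(235,100),(253,157),(150,167)],.063))
print("lowA",A([(477,92),(572,52),(606,103),(500,124)],.063))
print("plate topB",B([(222,338),(375,307)],.108),"platetopA",A([(178,30)],.108))
print("glue",cast("side",[185,170],0),cast("scene",[353,174],0),"stapler",cast("scene",[418,198],0),"pot",cast("scene",[112,254],0))
s=r.get_state();c=r.calibration("wrist");print(c["extrinsics"]);
E
```

```text
[[0.5113384560193094, -0.14430252930846332], [0.5696391181868335, -0.15381886398056177], [0.6371422371064137, 0.27701349731523855], [0.5929061842946983, 0.28583228958825785]] c [0.5778 0.0662] L 0.43688860217797154 ang 1.399352587357588
[[0.526064951192447, -0.1510666108464031], [0.571433926177758, -0.15903070661076057], [0.6349991402084443, 0.2706594332283516], [0.5914202968365473, 0.277849637080373]] c [0.581  0.0596] L 0.43411560667040267 ang 1.4217587599302675
[[0.4780969014537775, -0.14618580647539264], [0.6138851910134581, -0.16708306846237397], [0.6796401602206232, 0.2658760542187266], [0.5462364091263687, 0.28734637117461304]] c [0.5795 0.06  ] L 0.4383876436695026 ang 1.4174840187721496
tallA [[ 0.5308 -0.0807]
 [ 0.5414 -0.0228]
 [ 0.5946 -0.0321]
 [ 0.5813 -0.0894]]
lowA [[0.5876 0.1149]
 [0.5732 0.1888]
 [0.6254 0.1809]
 [0.6198 0.1128]]
plate topB [[ 0.5167 -0.0569]
 [ 0.6035 -0.0675]] platetopA [[ 0.5212 -0.0502]]
glue [[ 0.3408  0.2833 -0.    ]] [[0.3581 0.2854 0.    ]] stapler [[0.533 0.389 0.   ]] pot [[ 0.4585 -0.4013  0.    ]]
[[ 0.2951  0.9173  0.2673  0.1234]
 [ 0.9555 -0.2826 -0.0849  0.6411]
 [-0.0024  0.2805 -0.9599  0.3726]
 [ 0.      0.      0.      1.    ]]
```

>>> apply_moves:
  translation:
    - [-0.15, -0.07, 0]
    - [-0.35, -0.16, 0]
    - [-0.55, -0.25, 0]
    - [-0.75, -0.34, 0]
    - [-0.9, -0.41, 0]
    - [-0.95, -0.43, 0]
    - [-0.95, -0.43, 0]
  rotation:
    - [0, 0, 0.07]
    - [0, 0, 0.17]
    - [0, 0, 0.26]
    - [0, 0, 0.36]
    - [0, 0, 0.43]
    - [0, 0, 0.45]
    - [0, 0, 0.45]
  fingers: -1

```text
time: 0.98
tool_pos: [0.3477, 0.4832, 0.2271]
tcp_rot: [-3.141, -0.001, 2.372]
contact_force: [-0.2, 0.7, -0.0]
gripper_width: 0.0003
grasp_force: 0.0
```

>>> apply_moves:
  translation:
    - [-0.15, -0.05, 0]
    - [-0.35, -0.11, 0]
    - [-0.55, -0.17, 0]
    - [-0.75, -0.23, 0]
    - [-0.92, -0.28, 0]
    - [-0.98, -0.3, 0]
    - [-0.98, -0.3, 0]
  rotation:
    - [0, 0, 0.07]
    - [0, 0, 0.17]
    - [0, 0, 0.26]
    - [0, 0, 0.36]
    - [0, 0, 0.43]
    - [0, 0, 0.45]
    - [0, 0, 0.45]

```text
time: 1.85
tool_pos: [0.4465, 0.3036, 0.2272]
tcp_rot: [-3.141, -0.0, 1.9]
contact_force: [-0.2, 1.3, -0.6]
gripper_width: -0.0
grasp_force: 0.0
```

>>> apply_moves:
  translation:
    - [-0.15, -0.01, 0]
    - [-0.35, -0.02, 0]
    - [-0.55, -0.03, 0]
    - [-0.75, -0.04, 0]
    - [-0.92, -0.05, 0]
    - [-0.98, -0.05, 0]
    - [-0.98, -0.05, 0]
    - [-0.98, -0.05, 0]
  rotation:
    - [0, 0, 0.07]
    - [0, 0, 0.17]
    - [0, 0, 0.26]
    - [0, 0, 0.36]
    - [0, 0, 0.43]
    - [0, 0, 0.46]
    - [0, 0, 0.46]
    - [0, 0, 0.46]

```text
time: 2.85
tool_pos: [0.5002, 0.1163, 0.2271]
tcp_rot: [-3.141, -0.001, 1.421]
contact_force: [-0.3, -0.3, -0.1]
gripper_width: 0.0003
grasp_force: 0.0
```

```bash
python3 - <<'E'
from h import *
import cv2
s=r.get_state();print(s["tool_pos"],s["tcp_rot"]);c=r.calibration("wrist")
np.set_printoptions(precision=4,suppress=True);print(c)
cv2.imwrite("pics/w1.png",cv2.convertScaleAbs(r.capture("wrist"),alpha=1.3))
E
```

```text
[0.50020263 0.11629229 0.22706195] [-3.14106706e+00 -6.41428710e-04  1.42099871e+00]
{'camera_matrix': array([[300.485 ,   0.    , 275.8377],
       [  0.    , 300.485 , 203.9426],
       [  0.    ,   0.    ,   1.    ]]), 'extrinsics': array([[ 0.9888, -0.143 , -0.0423,  0.5104],
       [-0.1491, -0.9492, -0.2772,  0.186 ],
       [-0.0005,  0.2804, -0.9599,  0.3733],
       [ 0.    ,  0.    ,  0.    ,  1.    ]])}
```

View pics/w1.png

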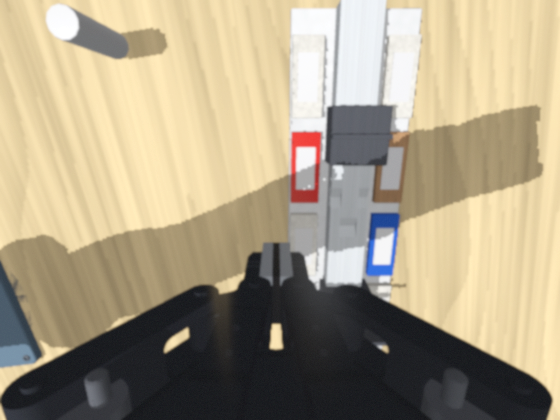

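The wrist view shows the rail centreline at about (348,228) and (360,50). The groove marks are at about (345,195) and (348,228), and the low divider's top is at about (358,135).

```bash
python3 - <<'E'
from h import *
np.set_printoptions(precision=4,suppress=True)
p=cast("wrist",[(328,228),(367,228),(340,50),(387,50),(345,195),(348,228),(294,11),(421,11),(290,205),(397,205)],.036)[:,:2];print(p)
d=np.array([.1515,.9885]);n=np.array([.9885,-.1515]);c=np.array([.580,.061]);print((p-c)@d,(p-c)@n)
print(cast("wrist",[(328,107),(391,107),(387,163),(327,160)],.063)[:,:2])
E
```

```text
[[0.5529 0.0495]
 [0.5991 0.0426]
 [0.5845 0.2401]
 [0.6317 0.2329]
 [0.5765 0.0872]
 [0.5766 0.0459]
 [0.5428 0.2815]
 [0.6664 0.2629]
 [0.5118 0.0847]
 [0.6356 0.0661]]
[-0.0155 -0.0153  0.1777  0.1778  0.0254 -0.0154  0.2124  0.2127  0.0131
  0.0135] [-0.0251  0.0216 -0.0227  0.0251 -0.0074 -0.0011 -0.0702  0.0549 -0.071
  0.0542]
[[0.5623 0.1868]
 [0.6235 0.1776]
 [0.6171 0.1228]
 [0.556  0.1351]]
```

>>> apply_moves:
  translation:
    - [-0.15, 0.07, 0]
    - [-0.35, 0.16, 0]
    - [-0.55, 0.25, 0]
    - [-0.75, 0.34, 0]
    - [-0.93, 0.42, 0]
    - [-1, 0.43, 0]
    - [-1, 0.43, 0]
    - [-1, 0.43, 0]
  rotation:
    - [0, 0, 0]
    - [0, 0, 0]
    - [0, 0, 0]
    - [0, 0, 0]
    - [0, 0, 0]
    - [0, 0, 0]
    - [0, 0, 0]
    - [0, 0, 0]

```text
time: 3.9
tool_pos: [0.5551, -0.094, 0.227]
tcp_rot: [-3.141, -0.001, 1.42]
contact_force: [-0.3, 0.3, -0.1]
gripper_width: 0.0001
grasp_force: 0.0
```

```bash
python3 - <<'E'
from h import *
import cv2
s=r.get_state();print(s["tool_pos"],s["tcp_rot"],s["joint_pos"])
cv2.imwrite("pics/w2.png",cv2.convertScaleAbs(r.capture("wrist"),alpha=1.3))
E
```

```text
[ 0.55505125 -0.09401703  0.22699312] [-3.14093316e+00 -1.22646492e-03  1.42048926e+00] [-0.31268599  0.42374348  0.52676593  1.79745959 -0.25167457  0.98785134
  0.16523429]
```

View pics/w2.png

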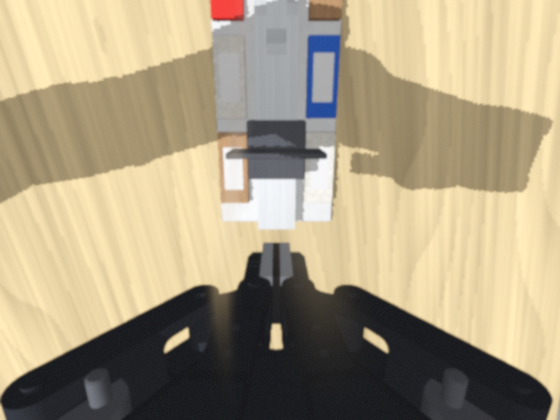

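The tall block's back top edge is at row 178, columns 248–306, and its front edge is at row 121. The groove is at (276,40) and the fingers are aligned with the rail.

```bash
python3 - <<'E'
from h import *
np.set_printoptions(precision=4,suppress=True)
d=np.array([.1515,.9885]);n=np.array([.9885,-.1515]);c=np.array([.580,.061])
for px,z in(([(248,178),(306,178),(248,121),(306,121)],.063),([(276,40),(257,228),(296,228)],.036)):
    p=cast("wrist",px,z)[:,:2]-c;print(np.c_[p@d,p@n])
t=np.array([.555,-.094])-c;print(t@d,t@n)
E
```

```text
[[-0.1489 -0.0308]
 [-0.1487  0.0301]
 [-0.0912 -0.0294]
 [-0.0911  0.0284]]
[[-0.0127 -0.0017]
 [-0.2151 -0.024 ]
 [-0.215   0.0227]]
-0.157005 -0.0012299999999999124
```

>>> apply_moves:
  translation:
    - [-0.06, 0, 0]
    - [-0.11, 0.005, 0.05]
    - [-0.11, 0.005, 0.2]
    - [-0.11, 0.005, 0.4]
    - [-0.11, 0.005, 0.58]
    - [-0.11, 0.005, 0.7]
    - [-0.11, 0.005, 0.77]
    - [-0.11, 0.005, 0.77]
    - [-0.11, 0.005, 0.77]
  rotation:
    - [0, 0, 0]
    - [0, 0, 0]
    - [0, 0, 0]
    - [0, 0, 0]
    - [0, 0, 0]
    - [0, 0, 0]
    - [0, 0, 0]
    - [0, 0, 0]
    - [0, 0, 0]

```text
time: 5.08
tool_pos: [0.5535, -0.1187, 0.0741]
tcp_rot: [3.14, 0.0, 1.417]
contact_force: [0.1, 0.3, 0.2]
gripper_width: -0.0001
grasp_force: 0.0
```

>>> apply_moves:
  translation:
    - [0.04, 0, 0]
    - [0.08, 0, 0]
    - [0.11, 0, 0]
    - [0.15, 0, 0]
    - [0.2, 0, 0]
    - [0.25, 0, 0]
    - [0.3, 0, 0]
    - [0.35, 0, 0]
    - [0.4, 0, 0]
    - [0.45, 0, 0]
    - [0.49, 0, 0]
    - [0.51, 0, 0]
  rotation:
    - [0, 0, 0]
    - [0, 0, 0]
    - [0, 0, 0]
    - [0, 0, 0]
    - [0, 0, 0]
    - [0, 0, 0]
    - [0, 0, 0]
    - [0, 0, 0]
    - [0, 0, 0]
    - [0, 0, 0]
    - [0, 0, 0]
    - [0, 0, 0]

```text
time: 6.58
tool_pos: [0.5684, -0.0166, 0.0732]
tcp_rot: [-3.142, -0.0, 1.418]
contact_force: [-0.7, -2.0, -0.0]
gripper_width: 0.0003
grasp_force: 0.9
```

```bash
python3 - <<'E'
from h import *
import cv2
s=r.get_state();print(s["tool_pos"],s["tcp_rot"],s["contact_force"])
a=r.capture("scene")[185:265,225:405];b=r.capture("wrist")
a=cv2.resize(a,(560,249),interpolation=2)
cv2.imwrite("pics/c1.png",cv2.convertScaleAbs(np.vstack([a,b[:330]]),alpha=1.4))
E
```

```text
[ 0.56840028 -0.01659849  0.073167  ] [-3.14152104e+00 -3.11225455e-04  1.41845563e+00] [-0.6618156  -2.02115059 -0.02938164]
```

View pics/c1.png

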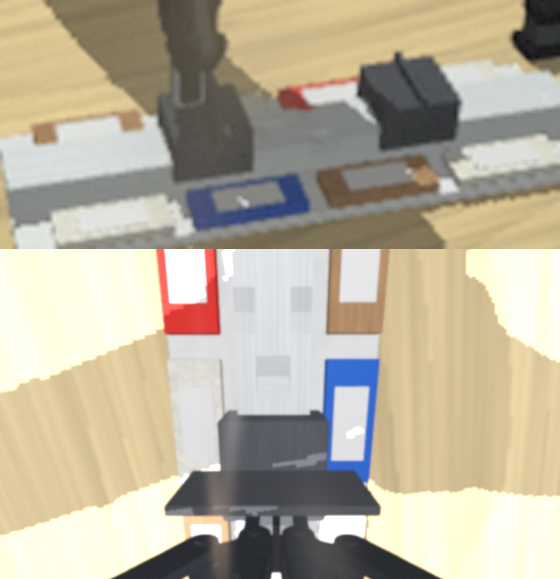

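Pushing is going well at about 2 N with the divider upright. In the wrist view the centre groove is at (273,124), the paired grooves are at (244,49) and (301,49), and the block's front top edge is at row about 166.

```bash
python3 - <<'E'
from h import *
np.set_printoptions(precision=4,suppress=True)
d=np.array([.1515,.9885]);n=np.array([.9885,-.1515]);c=np.array([.580,.061])
for px,z in(([(273,124),(244,49),(301,49)],.036),([(220,167),(328,167)],.063)):
    p=cast("wrist",px,z)[:,:2]-c;print(np.c_[p@d,p@n])
t=r.get_state()["tool_pos"][:2]-c;print(t@d,t@n)
E
```

```text
[[-0.0122 -0.0017]
 [ 0.0278 -0.0176]
 [ 0.0278  0.0139]]
[[-0.0333 -0.0293]
 [-0.0333  0.0273]]
-0.07828733843563863 0.00030512353919638744
```

```bash
python3 - <<'E'
from h import *
import cv2
a=r.capture("scene")[150:250,255:345];b=r.capture("side")[130:280,250:360]
f=lambda i:cv2.resize(i,(400,600 if 0 else int(400*i.shape[0]/i.shape[1])),interpolation=2)
a,b=f(a),f(b);h=max(len(a),len(b));p=lambda i:cv2.copyMakeBorder(i,0,h-len(i),0,0,0)
cv2.imwrite("pics/c2.png",cv2.convertScaleAbs(np.hstack([p(a),p(b)]),alpha=1.9))
E
```

```text
(no output)
```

View pics/c2.png

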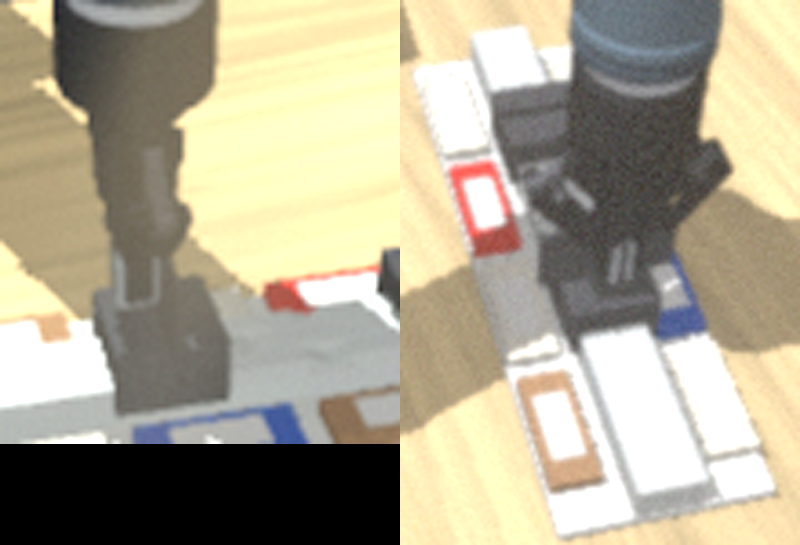

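The fingertips are actually just above the block's top and are pushing the upright plate, so the shut tips sit higher than I assumed. I'll back off, go lower and push on the end face.

>>> apply_moves:
  translation:
    - [-0.06, 0, 0]
    - [-0.16, 0, 0]
    - [-0.24, 0, 0]
    - [-0.24, 0, 0.02]
    - [-0.24, 0, 0.04]
    - [-0.24, 0, 0.06]
    - [-0.24, 0, 0.06]
  rotation:
    - [0, 0, 0]
    - [0, 0, 0]
    - [0, 0, 0]
    - [0, 0, 0]
    - [0, 0, 0]
    - [0, 0, 0]
    - [0, 0, 0]

```text
time: 7.65
tool_pos: [0.5607, -0.0642, 0.0607]
tcp_rot: [-3.141, -0.0, 1.419]
contact_force: [0.4, -0.1, -0.3]
gripper_width: 0.0003
grasp_force: 0.0
```

```bash
python3 - <<'E'
from h import *
import cv2
s=r.get_state();c=np.array([.580,.061]);d=np.array([.1515,.9885]);print(s["tool_pos"],s["contact_force"],(s["tool_pos"][:2]-c)@d)
a=r.capture("scene")[150:250,235:345];b=r.capture("side")[130:280,250:360]
f=lambda i:cv2.resize(i,(400,int(400*i.shape[0]/i.shape[1])),interpolation=2)
a,b=f(a),f(b);h=max(len(a),len(b));p=lambda i:cv2.copyMakeBorder(i,0,h-len(i),0,0,0)
cv2.imwrite("pics/c3.png",cv2.convertScaleAbs(np.hstack([p(a),p(b)]),alpha=1.9))
E
```

```text
[ 0.56072967 -0.06421927  0.06066888] [ 0.35472423 -0.09052631 -0.29108471] -0.12669869973751463
```

View pics/c3.png

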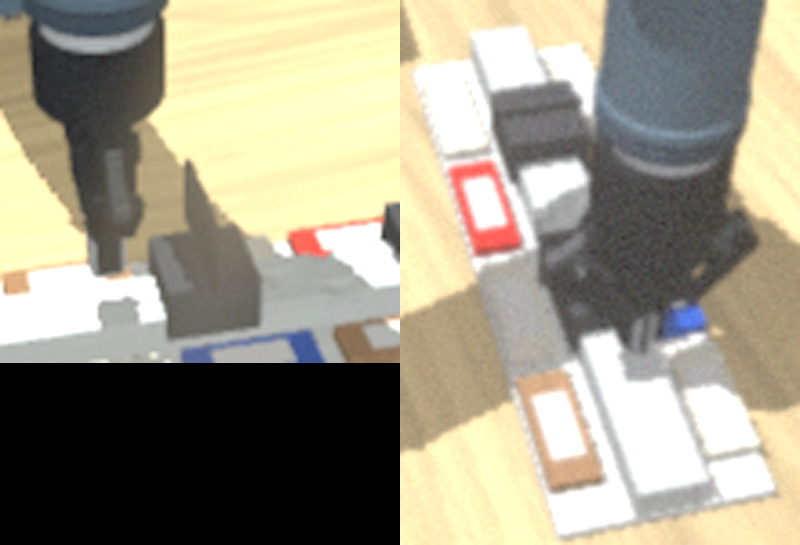

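The fingertip's bottom in the scene view is at crop (107,272), about pixel (264,225), clear behind the block. I'll solve for its height.

```bash
python3 - <<'E'
from h import *
c=r.calibration("scene");T=np.linalg.inv(np.array(c["extrinsics"]));K=np.array(c["camera_matrix"])
for n in("scene","side"):
  c=r.calibration(n);T=np.linalg.inv(np.array(c["extrinsics"]));K=np.array(c["camera_matrix"])
  for z in(.03,.036,.045,.055,.065):
    q=K@(T@[.5607,-.0642,z,1])[:3];print(n,z,np.round(q[:2]/q[2],1))
print("side seen",np.array([645,350])/[1,1]-[400,0],(np.array([245,350])/3.636+[250,130]))
E
```

```text
scene 0.03 [264.7 235.8]
scene 0.036 [264.6 233.8]
scene 0.045 [264.4 230.8]
scene 0.055 [264.3 227.4]
scene 0.065 [264.2 224. ]
side 0.03 [312.4 233.1]
side 0.036 [312.6 231.5]
side 0.045 [312.9 229.1]
side 0.055 [313.3 226.4]
side 0.065 [313.7 223.6]
side seen [245. 350.] [317.38173817 226.25962596]
```

>>> apply_moves:
  translation:
    - [0, 0, 0.01]
    - [0, 0, 0.02]
    - [0, 0, 0.03]
    - [0, 0, 0.03]
  rotation:
    - [0, 0, 0]
    - [0, 0, 0]
    - [0, 0, 0]
    - [0, 0, 0]

```text
time: 8.25
tool_pos: [0.5609, -0.0649, 0.055]
tcp_rot: [-3.141, 0.0, 1.418]
contact_force: [0.4, -0.7, 0.2]
gripper_width: -0.0
grasp_force: 0.0
```

>>> apply_moves:
  translation:
    - [0, 0, 0.01]
    - [0.02, 0, 0.02]
    - [0.05, 0, 0.02]
    - [0.08, 0, 0.02]
    - [0.11, 0, 0.02]
    - [0.15, 0, 0.02]
    - [0.19, 0, 0.02]
    - [0.23, 0, 0.02]
    - [0.27, 0, 0.02]
    - [0.31, 0, 0.02]
    - [0.34, 0, 0.02]
    - [0.35, 0, 0.02]
  rotation:
    - [0, 0, 0]
    - [0, 0, 0]
    - [0, 0, 0]
    - [0, 0, 0]
    - [0, 0, 0]
    - [0, 0, 0]
    - [0, 0, 0]
    - [0, 0, 0]
    - [0, 0, 0]
    - [0, 0, 0]
    - [0, 0, 0]
    - [0, 0, 0]

```text
time: 9.75
tool_pos: [0.5717, 0.005, 0.0512]
tcp_rot: [-3.142, -0.0, 1.418]
contact_force: [0.9, -2.2, 1.1]
gripper_width: 0.0002
grasp_force: 1.1
```

```bash
python3 - <<'E'
from h import *
import cv2
s=r.get_state();c=np.array([.580,.061]);d=np.array([.1515,.9885]);print(s["tool_pos"],s["contact_force"],(s["tool_pos"][:2]-c)@d)
a=r.capture("scene")[150:250,255:365];b=r.capture("wrist")
f=lambda i:cv2.resize(i,(400,int(400*i.shape[0]/i.shape[1])),interpolation=2)
a,b=f(a),f(b);h=max(len(a),len(b));p=lambda i:cv2.copyMakeBorder(i,0,h-len(i),0,0,0)
cv2.imwrite("pics/c4.png",cv2.convertScaleAbs(np.hstack([p(a),p(b)]),alpha=1.9))
E
```

```text
[0.57173496 0.00495583 0.05117537] [ 0.88239711 -2.20123164  1.12923611] -0.05665181702628403
```

View pics/c4.png

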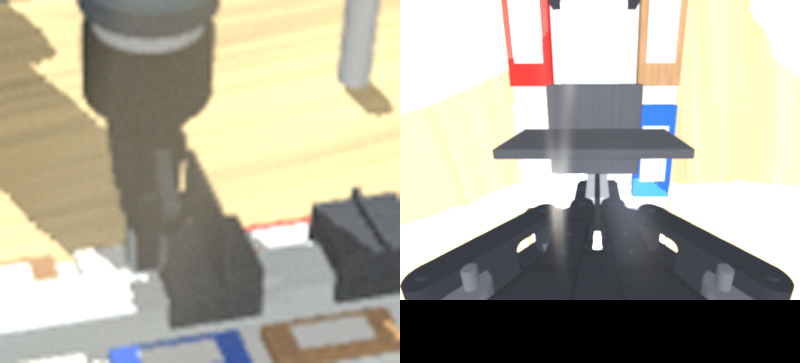

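The divider is now being pushed on its end face and stands upright. Its front top edge is at wrist row about 119, columns 205–338 (full-image pixels). I'll creep from here, watching the force.

```bash
python3 - <<'E'
from h import *
d=np.array([.1515,.9885]);c=np.array([.580,.061])
print((cast("wrist",[(206,119),(338,119)],.063)[:,:2]-c)@d)
E
```

```text
[0.01270382 0.01268426]
```

>>> apply_moves:
  translation:
    - [0.01, 0, 0]
    - [0.02, 0, 0]
    - [0.03, 0, 0]
    - [0.04, 0, 0]
    - [0.05, 0, 0]
    - [0.055, 0, 0]
    - [0.06, 0, 0]
  rotation:
    - [0, 0, 0]
    - [0, 0, 0]
    - [0, 0, 0]
    - [0, 0, 0]
    - [0, 0, 0]
    - [0, 0, 0]
    - [0, 0, 0]

```text
time: 10.72
tool_pos: [0.5736, 0.0167, 0.0512]
tcp_rot: [3.142, -0.001, 1.418]
contact_force: [0.1, 0.3, 0.4]
gripper_width: -0.0001
grasp_force: 0.0
```

```bash
cat > m.py <<'E'
from h import *
import cv2
d=np.array([.1515,.9885]);c=np.array([.580,.061])
s=r.get_state();print((s["tool_pos"][:2]-c)@d,s["contact_force"])
g=cv2.cvtColor(r.capture("wrist"),6).astype(int)
for a,b in((230,250),(300,320)):print(g[80:240:2,a:b].mean(1).astype(int).tolist())
for x in(150,180,210,380,400):print(x,g[180:240:2,x-4:x+4].mean(1).astype(int).tolist())
E
python3 m.py
```

```text
-0.04474429802503408 [0.06751809 0.2730694  0.35319587]
[162, 162, 161, 161, 160, 160, 160, 159, 133, 88, 84, 84, 83, 83, 82, 81, 80, 80, 79, 78, 78, 77, 76, 76, 75, 75, 75, 74, 73, 73, 73, 73, 72, 71, 71, 71, 71, 71, 71, 69, 60, 59, 58, 58, 58, 58, 59, 59, 60, 65, 69, 70, 70, 70, 70, 69, 70, 73, 74, 74, 75, 75, 76, 76, 76, 77, 77, 77, 78, 78, 78, 100, 150, 158, 158, 158, 158, 158, 159, 159]
[162, 162, 162, 162, 161, 162, 162, 160, 131, 72, 67, 68, 68, 68, 68, 67, 68, 68, 68, 68, 68, 68, 68, 68, 68, 67, 67, 67, 67, 67, 67, 67, 67, 67, 67, 67, 67, 67, 67, 64, 53, 51, 50, 50, 51, 50, 51, 51, 52, 58, 63, 65, 64, 64, 64, 63, 63, 67, 67, 67, 67, 67, 67, 68, 68, 68, 68, 69, 69, 70, 70, 95, 150, 157, 157, 157, 157, 157, 157, 157]
150 [61, 63, 63, 62, 61, 64, 118, 145, 146, 146, 146, 146, 146, 146, 146, 147, 147, 147, 147, 147, 147, 147, 147, 146, 146, 146, 145, 145, 144, 144]
180 [62, 62, 62, 62, 62, 65, 132, 162, 160, 163, 164, 164, 164, 164, 164, 164, 164, 164, 164, 164, 164, 164, 164, 164, 164, 164, 164, 164, 164, 164]
210 [69, 70, 70, 70, 71, 73, 108, 130, 132, 135, 136, 137, 138, 138, 141, 143, 146, 146, 146, 149, 152, 156, 159, 161, 161, 161, 161, 161, 162, 163]
380 [63, 65, 64, 64, 63, 62, 71, 78, 80, 81, 82, 83, 84, 85, 86, 88, 89, 91, 93, 95, 96, 97, 99, 101, 103, 105, 106, 108, 110, 112]
400 [63, 64, 65, 64, 64, 66, 116, 141, 143, 142, 142, 142, 142, 142, 142, 142, 142, 141, 140, 138, 137, 137, 137, 137, 136, 137, 136, 136, 136, 136]
```

```bash
python3 - <<'E'
from m import *
for dz in(0,.005):
    F=lambda v,z:((cast("wrist",[(276,v)],z-dz)[:,:2]-c)@d)[0]
    print(dz,"front",F(97,.063)-.03,"platefronttop",F(178.5,.108)-.0025,"plate back top",F(192,.108)+.0025,"block back",F(222.5,.063)+.03)
# block width at front edge, plate width near its top
for v in(104,185):
    x=np.abs(np.diff(g[v-2:v+3].mean(0)));print(v,[(i,int(x[i])) for i in np.where(x>14)[0]])
# board/groove/notch reference
print(g[0:80:2,255:295].mean(1).astype(int).tolist())
E
```

```text
-0.04467361524445357 [0.69762607 0.18462557 0.69007917]
[161, 161, 161, 161, 160, 160, 160, 159, 133, 88, 84, 84, 83, 83, 82, 81, 80, 80, 79, 79, 78, 77, 77, 76, 75, 75, 75, 74, 73, 73, 73, 72, 72, 71, 71, 71, 71, 71, 71, 68, 60, 59, 58, 58, 58, 58, 58, 59, 60, 64, 69, 70, 69, 70, 70, 69, 71, 73, 74, 74, 75, 75, 76, 76, 76, 77, 77, 77, 78, 78, 77, 91, 142, 157, 158, 158, 158, 158, 158, 159]
[162, 162, 162, 161, 162, 162, 162, 161, 131, 72, 67, 68, 68, 68, 68, 68, 67, 68, 68, 68, 68, 68, 68, 68, 68, 67, 67, 67, 67, 67, 67, 67, 67, 67, 67, 67, 67, 67, 67, 64, 53, 51, 50, 50, 51, 50, 51, 51, 51, 58, 63, 65, 65, 64, 64, 64, 63, 66, 67, 67, 67, 67, 67, 68, 68, 68, 69, 69, 69, 69, 69, 85, 141, 157, 157, 157, 157, 157, 157, 157]
150 [61, 63, 62, 62, 61, 64, 118, 145, 146, 146, 146, 146, 146, 146, 146, 147, 147, 146, 147, 147, 147, 147, 147, 146, 146, 146, 145, 145, 144, 144]
180 [61, 63, 63, 62, 62, 66, 132, 161, 160, 163, 164, 164, 164, 164, 164, 164, 164, 164, 164, 164, 164, 164, 164, 164, 164, 164, 164, 164, 163, 164]
210 [69, 70, 70, 71, 71, 73, 108, 130, 133, 135, 136, 137, 138, 138, 1
[... 524 characters left out ...]
27 platefronttop 0.003998910025272879 plate back top 0.004556286566616247 block back 0.005351696538315579
104 [(np.int64(151), 30), (np.int64(152), 42), (np.int64(153), 31), (np.int64(159), 16), (np.int64(160), 29), (np.int64(161), 24), (np.int64(200), 22), (np.int64(201), 28), (np.int64(202), 18), (np.int64(338), 17), (np.int64(342), 17), (np.int64(343), 19), (np.int64(382), 17), (np.int64(383), 18), (np.int64(543), 14)]
185 [(np.int64(132), 26), (np.int64(133), 26), (np.int64(407), 25), (np.int64(408), 27)]
[68, 68, 68, 68, 68, 66, 61, 55, 49, 46, 45, 45, 45, 45, 78, 148, 165, 166, 166, 166, 166, 166, 166, 165, 165, 166, 165, 165, 165, 165, 165, 165, 165, 165, 165, 165, 165, 165, 164, 164]
```

The push force fell to 0, and the block slid about 8 mm ahead of the finger by itself. The plate also looks lower. A gentle probe should confirm it is seated, because the force should rise there.

>>> apply_moves:
  translation:
    - [0.01, 0, 0]
    - [0.02, 0, 0]
    - [0.03, 0, 0]
    - [0.035, 0, 0]
    - [0.035, 0, 0]
  rotation:
    - [0, 0, 0]
    - [0, 0, 0]
    - [0, 0, 0]
    - [0, 0, 0]
    - [0, 0, 0]

```text
time: 11.45
tool_pos: [0.5746, 0.0231, 0.0512]
tcp_rot: [3.142, -0.0, 1.418]
contact_force: [0.7, -0.1, 0.9]
gripper_width: 0.0
grasp_force: 0.0
```

>>> apply_moves:
  translation:
    - [0.005, 0, 0]
    - [0.01, 0, 0]
    - [0.01, 0, 0]
  rotation:
    - [0, 0, 0]
    - [0, 0, 0]
    - [0, 0, 0]

```text
time: 11.82
tool_pos: [0.5749, 0.0251, 0.0512]
tcp_rot: [-3.142, -0.0, 1.418]
contact_force: [0.4, 0.0, 0.2]
gripper_width: 0.0001
grasp_force: 0.0
```

>>> apply_moves:
  translation:
    - [0.005, 0, 0]
    - [0.01, 0, 0]
    - [0.01, 0, 0]
  rotation:
    - [0, 0, 0]
    - [0, 0, 0]
    - [0, 0, 0]

```text
time: 12.2
tool_pos: [0.5751, 0.0261, 0.0513]
tcp_rot: [3.141, 0.001, 1.417]
contact_force: [-0.2, -2.6, 0.5]
gripper_width: 0.0002
grasp_force: 1.5
```

>>> apply_moves:
  translation:
    - [0.004, 0, 0]
    - [0.004, 0, 0]
  rotation:
    - [0, 0, 0]
    - [0, 0, 0]

```text
time: 12.45
tool_pos: [0.5753, 0.0264, 0.0513]
tcp_rot: [3.141, 0.001, 1.417]
contact_force: [-1.1, -5.6, 0.9]
gripper_width: -0.0005
grasp_force: 2.5
```

The divider holds 5.6 N without sliding, so it is seated. I'll back off and raise the arm.

>>> apply_moves:
  translation:
    - [-0.02, 0, 0]
    - [-0.08, 0, 0]
    - [-0.18, 0, 0]
    - [-0.25, 0, 0]
    - [-0.25, 0, -0.1]
    - [-0.25, 0, -0.3]
    - [-0.25, 0, -0.5]
    - [-0.25, 0, -0.7]
    - [-0.25, 0, -0.75]
    - [-0.25, 0, -0.75]
  rotation:
    - [0, 0, 0]
    - [0, 0, 0]
    - [0, 0, 0]
    - [0, 0, 0]
    - [0, 0, 0]
    - [0, 0, 0]
    - [0, 0, 0]
    - [0, 0, 0]
    - [0, 0, 0]
    - [0, 0, 0]

```text
time: 13.7
tool_pos: [0.568, -0.0211, 0.2021]
tcp_rot: [3.14, -0.001, 1.418]
contact_force: [-0.5, -0.0, -0.5]
gripper_width: 0.0001
grasp_force: 0.0
```

```bash
python3 - <<'E'
from h import *
import cv2
s=r.get_state();print(s["tool_pos"],s["contact_force"])
d=np.array([.1515,.9885]);n=np.array([.9885,-.1515]);c=np.array([.580,.061])
g=r.capture("wrist").max(2).astype(np.uint8)
m=cv2.inRange(g,0,85);m[230:]=0
k,l,st,ce=cv2.connectedComponentsWithStats(m)
for i in range(1,k):
    if st[i,4]>150:
        x,y,w,h,a=st[i];p=cast("wrist",[(x,y),(x+w,y),(x,y+h),(x+w,y+h)],.060)[:,:2]-c
        print(st[i],np.round(p@d,4),np.round(p@n,4))
E
```

```text
[ 0.56803303 -0.02110765  0.202149  ] [-0.50140218 -0.03748638 -0.54807563]
[240   0  69  34 724] [0.08   0.08   0.0548 0.0547] [-0.0303  0.0271 -0.0311  0.0279]
[ 215   62  117   69 4855] [ 0.0329  0.0328 -0.0259 -0.0259] [-0.0537  0.0487 -0.0571  0.0517]
```

```bash
python3 -c "
from workcell import r;print(r.sign_off())"
```

```text
the job is handed in; nothing more can be done
None
```

I pushed the tall divider along the rail into its notch, where it held a 5.6 N probe push without sliding; the arm was then backed clear and the job handed in at about 14 s (verdict not shown). Part of the way the fingertip pushed on its upright plate instead of the end face.

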